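Shut the thermal cycler and snap its clamp lever into lock

ROBOT

A 6-joint arm with a two-finger parallel gripper is mounted at the origin on the work surface. World frame = base frame: x ahead of the robot, y to its left, z up, the work surface at z = 0. Lengths are in mm, angles in rad, forces in N, time in s.
With the tool pointing down it reaches from about 250 to 800 mm from the base axis. Payload 8.5 kg.
Tool frame: the origin (TCP) lies between the finger pads; the fingertips stand 22 mm ahead of it and the grasp point (between the pads) lies 3 mm ahead of it; z points along the fingers, y is the line along which they close (so a half turn about z gives the same grasp; the last joint's range is limited). The gripper opens to 85 mm and grips with 20 to 120 N. Pads are 22 mm wide; open, the fingers measure 114 mm over their backs; the gripper's body (76 mm by 85 mm) begins 54 mm behind the grasp point. The pads swing forward as they close: fully open they stand 13 mm farther back than shut.
Start: joints at [1.303, 0.238, -0.013, 1.319, 0, 1.571], TCP at [138.908, 506.247, 253.276] pointing down, gripper open.
Joint ranges: [-2.66, 2.66], [-1.03, 1.9], [-1.14, 1.46], [-1.82, 2.27], [-1.45, 1.34], [-3.14, 3.14]. Speed limits (rad/s): [2.22, 2.22, 2.79, 3.14, 3.14, 3.14].

INTERFACE

Orientations are given as a rotation vector (axis times angle).
In Python, from bench import robot gives the robot as it stands.
- The arm moves only by the shell command python3 -m creep 'ROWS' [FORCE]. ROWS is JSON, a list of rows, each an object of numbers: "tx", "ty", "tz": the shift along the tool's x, y, z in mm; "ax", "ay", "az": the turn, a rotation vector about the tool's x, y, z in degrees; "hand": the opening in per cent of the stroke, from 0 (shut) to 100 (fully open). In form: [{"tx": .., "ty": .., "tz": .., "ax": .., "ay": .., "az": .., "hand": ..}, ...]. A call has 1 to 5 rows; each row is the pose to reach, as a shift and turn from the pose commanded when the call began, along the tool's axes at that moment; what a row does not reach only later rows make up. A row lasts 1/12 s, in which the tool goes at most 41.7 mm and 7.16 degrees, less where a joint would pass 70% of its speed; a pose out of reach is approached as far as the arm can. A call with a gripper value outside its range is refused whole. The fingers move at their own pace and stop on an object; FORCE is the grip in N (left out, the last holds). Time passes only in rows, so rows that repeat a pose let the fingers close. It gives the time, the measured TCP pose, the force, the opening and the grip force at its end, in the units of the state.
- robot.sense(): the state, without advancing time (a new reading comes with each control period).
- robot.snapshot(name): name is "side" or "top"; returns the picture (384x512x3 uint8, red, green, blue); there is no depth.
- robot.get_calibration(name): a dict with "vertical_fov" (degrees; the focal length in pixels is half the picture's height over the tangent of half this angle, whatever the lens; pixels are square), "cx", "cy" (the principal point, pixels), "pose" (4x4, takes a point from camera to world coordinates). Camera axes: x right, y down, z forward; pixel columns grow to the right and rows downward; lengths in mm; the calibration is good to about 2 mm. A picture is of the moment at which its call begins. get_calibration takes no time and is no camera call.
- robot.close_job(): hands the job in; it is judged then, once.
The state is a dict: "time": time; "qpos": joint angles; "joint_vel": joint speeds; "joint_torque": joint torques, N m; "eef_pos": TCP position; "ee_rot": TCP orientation; "ft_force": force on the tool from outside, world axes, zero at the start; "moment": the same for the moment, N m; "gripper_width": opening from 0.0 (shut) to 1.0 (fully open); "grip_force": force on a finger pad.
Only numpy, scipy, OpenCV 4.12 (cv2) and the standard library are available. Lean on these libraries where they do the work, as an engineer would, in place of code of your own. Each camera call takes 0.05 s, during which the arm holds its last target. There are 200 camera calls.

TASK

The sample plate is loaded in the thermal cycler on the bench: push the cycler's half-open lid down until it is fully shut, and then, with the lid shut, push the lever on top of the lid towards the front of the cycler and down, past its dead point, until it snaps flat and stays locked. Only push, with the fingertips or the outside of the fingers: take neither lid nor lever between the fingers, lift nothing, and leave the sample plate and everything else on the bench where it is.

Things in the scene. Friction and masses are not known exactly. Their poses are not given: they have to be found in the camera images.
- cycler: Bench thermal cycler, fixed to the bench: white housing 360 mm deep (x) by 250 mm wide (y), flat deck 120 mm above the bench, sloping control panel at the front. Origin: centre of its footprint on the bench. Its x points to its rear (away from the user; the hinge side), -x to its front (the control panel), z up.
- lid (a joint): Hinge of the grey lid (180 mm long, 200 wide, 52 thick) at its rear edge, axis level along the cycler's y, rad. 0 = fully shut (level), positive = open: the front edge rises and swings back. Starts half open, 0.65 to 0.95; stop at 1.25. A stiff friction hinge: it stays where it is left, and about 2 to 5 N down near the front edge moves it.
- lid_hinge (a point): Point on the lid's hinge axis, mid-width, 100 mm behind the cycler's origin and 120 mm above the bench.
- lid_front (a point): Point on the lid's flat top (outer) face, mid-width, 15 mm behind its front edge; with the lid shut it lies 165 mm ahead of (towards the cycler's -x) and 52 mm above lid_hinge. A good place to push. The face is clear from the front edge to 70 mm behind it while the lever is up.
- lever (a joint): Clamp lever on the lid, rad. 0 = unlocked, sprung against its stop, standing 1.18 rad up from the lid's top and leaning to the lid's front; grows when pushed to the front and down. Its spring-loaded toggle resists with 2 to 10 N at the grip and springs back to 0 if let go before the dead point, about 0.90; past it, it snaps to the locked stop, 1.20, parallel to the lid's top, held by 4 N.
- lever_pivot (a point): Lever's pivot axis, mid-width of the lid; with the lid shut it lies 45 mm ahead of and 75 mm above lid_hinge (23 mm above the lid's top face). The aluminium cheeks beside it are 53 mm wide overall.
- lever_grip (a point): Centre of the lever's grip: a black round bar, diameter 24 mm, 76 mm long, across the lid (along the cycler's y), 100 mm from lever_pivot on two steel side bars 12 mm thick. With the lid shut it starts 83 mm ahead of and 167 mm above lid_hinge; locked, it lies 145 mm ahead of and 75 mm above it.
- pcr_plate: Loose 96-well sample plate, clear with blue wells, 86 mm (cycler x) by 128 mm (y) by 14 mm high, lying on the cycler's deck under the lid. Origin: centre of its underside. The shut lid clears it.
- cap_strip: Loose white strip of eight tube caps, 74 mm long (y), 9 mm wide, 7 mm high, lying on the cycler's deck just ahead of the lid. Origin: centre of its underside. To be left alone.
- tip_box: Loose pipette tip box, grey with clear lid, 122 mm (x) by 83 mm by 58 mm high, beside the cycler. Origin: centre of its underside. To be left alone.
- tube_rack: Loose blue tube rack, 125 mm (x) by 85 mm by 33 mm high, beside the cycler. Origin: centre of its underside. To be left alone.
- tube_jar: Loose glass jar with a foil top, diameter 68 mm, 138 mm high, beside the cycler. Origin: centre of its underside. To be left alone.
- green_rack: Loose green tube rack, 60 mm (x) by 105 mm (y) by 80 mm high, beside the cycler. Origin: centre of its underside. To be left alone.
- pipette: Loose black and white pipette, 236 mm long (x), 26 mm thick, lying on the bench to the cycler's left. Origin: on its underside, mid-length. To be left alone.

How it is judged (in metres and radians):
On the way, in this order (a step that is already met when the one before it is completed fails the run):
1. the lid is fully shut (within 0.03 rad) while the lever is still unlocked (below 0.5 rad) (value of joint lid below 0.03 rad and value of joint lever below 0.5 rad), for 0.2 s.
2. the lever has been pushed past its dead point and has snapped into lock (above 1.14 rad), with the lid shut (value of joint lid below 0.03 rad and value of joint lever above 1.14 rad), for 0.2 s.
At the end, for the whole second after the job is handed in: The lid is shut to within 0.03 rad and the lever is at rest in lock, above 1.14 rad (stop 1.20), the sample plate is within 10 mm of its start and every other loose thing within 30 mm of its own (all of step 2 and velocity of joint lever between -0.05 and 0.05 rad/s and distance of pcr_plate from where it was at the start of the episode below 0.01 m and distance of each of cap_strip, tip_box, tube_rack, tube_jar, green_rack, pipette from where it was at the start of the episode below 0.03 m); the robot touches nothing.
It fails at once if the lid is lifted farther open, above 1.1 rad (value of joint lid above 1.1 rad).
It fails at once if the sample plate is lifted or shifted by more than 10 mm (not (distance of pcr_plate from where it was at the start of the episode below 0.01 m)).
It fails at once if another loose thing is lifted, carried or shoved by more than 30 mm (not (distance of cap_strip from where it was at the start of the episode below 0.03 m) or not (distance of tip_box from where it was at the start of the episode below 0.03 m) or not (distance of tube_rack from where it was at the start of the episode below 0.03 m) or not (distance of tube_jar from where it was at the start of the episode below 0.03 m) or not (distance of green_rack from where it was at the start of the episode below 0.03 m) or not (distance of pipette from where it was at the start of the episode below 0.03 m)).
It fails at once if the lever's grip bar is taken between the fingers (the middle of the jaws comes inside the bar) (x of the grasp point in the frame of lever_grip between -0.013 and 0.013 m and y of the grasp point in the frame of lever_grip between -0.04 and 0.04 m and z of the grasp point in the frame of lever_grip between -0.013 and 0.013 m).
It fails at once if the lid is taken between the fingers (the middle of the jaws comes inside the lid) (x of the grasp point in the frame of lid_front between -0.013 and 0.14 m and y of the grasp point in the frame of lid_front between -0.095 and 0.095 m and z of the grasp point in the frame of lid_front between -0.048 and -0.008 m).
It also fails if it takes over 45 s, if anything falls off the work surface, if the arm or the gripper's body presses on something with over 40 N, if the wrist force passes 120 N, or if a joint passes its speed limit or range.

## Working session

There is one attempt and no reset: what is moved stays moved. The work goes in short steps, Python scripts to look and compute and a shell command to move; the robot and the scene stay as the last step left them, time stands still between calls to the robot, and variables do not carry over. Pictures are saved under pics/ and viewed, at most 10 in all, crops included, and the job is handed in when it is done.

```bash
mkdir -p pics; ls; python3 - <<'E'
from bench import robot
import cv2,numpy as np
np.set_printoptions(precision=3,suppress=True)
print(robot.sense())
for n in("side","top"):
    im=robot.snapshot(n);cv2.imwrite(f"pics/{n}0.png",im[:,:,::-1]);print(n,robot.get_calibration(n))
E
```

```text
pics
{'time': 0.0, 'qpos': array([ 1.303,  0.239, -0.014,  1.319,  0.   ,  1.571]), 'joint_vel': array([ 0.   , -0.001,  0.001,  0.   ,  0.   ,  0.   ]), 'joint_torque': array([  0.   , -53.877,  34.644,   0.019,  -0.   ,   0.   ]), 'eef_pos': array([138.817, 505.904, 252.667]), 'ee_rot': array([-0.419, -3.113,  0.002]), 'ft_force': array([-0.183, -0.609, -0.058]), 'moment': array([-0.016, -0.014,  0.01 ]), 'grip_force': 0.0, 'gripper_width': 0.9940022729619182}
side {'vertical_fov': 44.7392931241182, 'cx': 257.29180846171226, 'cy': 196.67052115790207, 'pose': array([[   0.793,   -0.507,    0.338,  153.048],
       [  -0.61 ,   -0.655,    0.447, -391.696],
       [  -0.005,   -0.56 ,   -0.828, 1063.879],
       [   0.   ,    0.   ,    0.   ,    1.   ]])}
top {'vertical_fov': 56.32390305699106, 'cx': 256.80621545470314, 'cy': 191.2471550272596, 'pose': array([[   0.022,   -0.985,    0.17 ,  376.007],
       [  -1.   ,   -0.022,   -0.001,   84.955],
       [   0.005,   -0.17 ,   -0.985, 1156.589],
       [   0.   ,    0.   ,    0.   ,    1.   ]])}
```

View pics/side0.png

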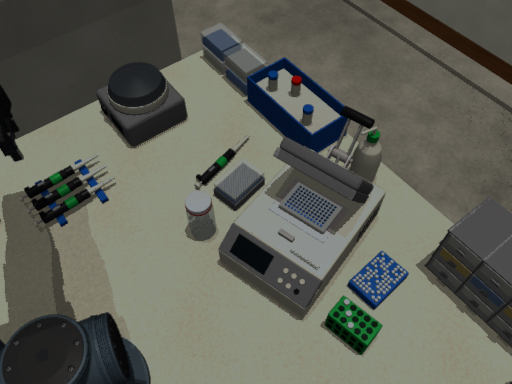

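View pics/top0.png

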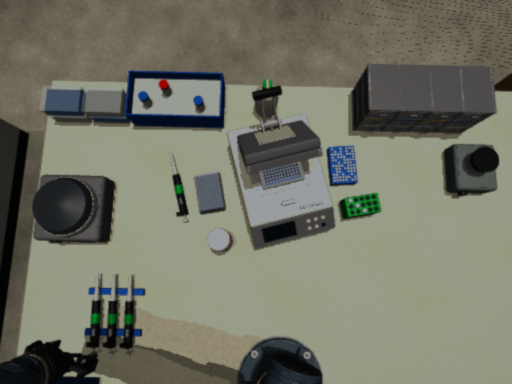

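The top view shows the cycler at about px (283,185), with the lid half open and the grip bar near (267,92). The side view shows the grip near (357,116). I'll zoom in on both for corners.

```bash
python3 - <<'E'
import cv2,numpy as np
a=cv2.imread("pics/top0.png")[75:255,215:395];b=cv2.imread("pics/side0.png")[95:315,210:410]
cv2.imwrite("pics/z.png",np.hstack([cv2.resize(a,(400,400),interpolation=2),cv2.resize(b,(400,440),interpolation=2)[:400]]))
E
```

```text
(no output)
```

View pics/z.png

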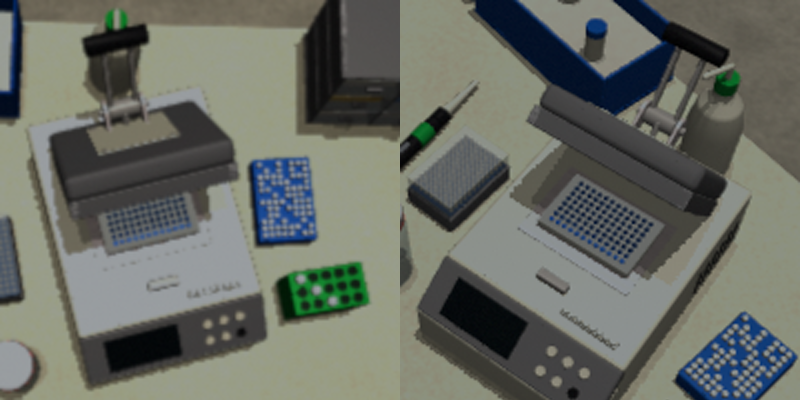

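The zoom shows deck corners at (30,124), (207,90), (82,355) and (262,308) on the left, and the grip bar centre at (116,40) on the left and (696,45) on the right.

```bash
cat > h.py <<'E'
from bench import robot
import numpy as np
np.set_printoptions(precision=3,suppress=True)
C={n:robot.get_calibration(n) for n in("side","top")}
def ray(n,p):
    c=C[n];f=192/np.tan(np.radians(c["vertical_fov"]/2));T=np.array(c["pose"])
    return T[:3,3],T[:3,:3]@np.array([(p[0]-c["cx"])/f,(p[1]-c["cy"])/f,1])
def plane(n,p,z):
    o,d=ray(n,p);return o+d*(z-o[2])/d[2]
def tri(p,q):
    o,d=ray("side",p);a,e=ray("top",q)
    s=np.linalg.lstsq(np.c_[d,-e],a-o,rcond=None)[0]
    return (o+d*s[0]+a+e*s[1])/2,np.linalg.norm(o+d*s[0]-a-e*s[1])
T=lambda x,y:(215+x/2.2222,75+y/2.2222)
S=lambda x,y:(210+(x-400)/2,95+y/2)
E
python3 - <<'E'
from h import *
for p in[(30,124),(207,90),(82,355),(262,308)]:print("top",plane("top",T(*p),120))
for p in[(450,255),(622,362),(750,190)]:print("side",plane("side",S(*p),120))
print("grip",tri(S(696,45),T(116,40)))
print("pivot",tri(S(658,122),T(124,110)))
print("lid top front corners",tri(S(548,90),T(70,197)),tri(S(722,182),T(232,155)))
E
```

```text
top [737.707 172.859 120.   ]
top [792.113 -67.863 120.   ]
top [427.414  94.712 120.   ]
top [ 493.653 -139.046  120.   ]
side [452.241  90.995 120.   ]
side [ 521.004 -134.476  120.   ]
side [799.25  -59.709 120.   ]
grip (array([786.554,  62.07 , 281.989]), np.float64(0.9146974194438895))
pivot (array([731.534,  48.503, 198.172]), np.float64(0.2821742725307338))
lid top front corners (array([598.684, 108.02 , 293.036]), np.float64(11.49361828884026)) (array([666.249, -82.379, 270.226]), np.float64(28.44589279872359))
```

```bash
cat >> h.py <<'E'
from scipy.spatial.transform import Rotation as R
H=np.array([696,38.,120]);yaw=.235
AX=np.array([np.cos(yaw),np.sin(yaw),0]);AY=np.array([-np.sin(yaw),np.cos(yaw),0]);Z=np.array([0,0,1.])
def go(*pts):
    "tip-centre targets (along cycler x, z, lateral) from hinge -> tool shifts from present pose"
    s=robot.sense();Rm=R.from_rotvec(s["ee_rot"])
    print("t",s["time"],"tcp",s["eef_pos"],"F",s["ft_force"],"w",s["gripper_width"])
    d=s["eef_pos"]-Z*22-H;print("tip rel",d@AX,d@Z,d@AY)
    want=R.from_matrix(np.c_[-AX,AY,-Z]);print("turn",np.degrees((Rm.inv()*want).as_rotvec()))
    for p in pts:
        t=H+AX*p[0]+Z*p[1]+AY*(p[2] if len(p)>2 else 0)+Z*22
        print(p,Rm.inv().apply(t-s["eef_pos"]).round(1))
def lid(th,a,b=52,off=11):
    c,s=np.cos(th),np.sin(th);return(-a*c+b*s+off,a*s+b*c)
E
python3 -m creep '[{"tz":-40,"az":-7,"hand":0},{"tz":-80,"az":-14,"hand":0},{"tz":-120,"az":-21,"hand":0},{"tz":-155,"az":-28,"hand":0},{"tz":-155,"az":-28.7,"hand":0}]' 40
python3 -c "
from h import *
go((-15,260),(-15,178))"
```

```text
t 0.1 tcp [138.83  505.946 252.749] F [ 0.155 -0.886 -0.252] w 0.9996895133790139
tip rel -432.89805951480685 110.74899241505616 584.8171261950358
turn [ -0.073  -0.021 -28.809]
(-15, 260) [-648.  -311.3 -148.9]
(-15, 178) [-648.  -311.1  -66.9]invalid input
```

```bash

python3 -m creep '[{"tx":0,"ty":0,"tz":-40,"ax":0,"ay":0,"az":-7,"hand":0},{"tx":0,"ty":0,"tz":-80,"ax":0,"ay":0,"az":-14,"hand":0},{"tx":0,"ty":0,"tz":-120,"ax":0,"ay":0,"az":-21,"hand":0},{"tx":0,"ty":0,"tz":-155,"ax":0,"ay":0,"az":-28,"hand":0},{"tx":0,"ty":0,"tz":-155,"ax":0,"ay":0,"az":-29,"hand":0}]' 40
python3 -c "
from h import *
go((-15,260),(-15,178))"
```

```text
time: 0.52
eef_pos: [139.2, 507.3, 414.7]
ee_rot: [-0.384, 3.115, 0.013]
ft_force: [-0.0, 0.2, 0.4]
gripper_width: 0.304
grip_force: 0.0
t 0.5167 tcp [139.209 507.307 414.689] F [-0.043  0.186  0.437] w 0.3039165127930859
tip rel -432.2123043181094 272.68882923739864 586.0527768969716
turn [0.446 0.247 0.61 ]
(-15, 260) [-410.9 -590.6    9.9]
(-15, 178) [-410.5 -591.2   91.9]
```

```bash

for i in 1; do
python3 -m creep '[{"tx":-22,"ty":-32,"tz":0,"ax":0,"ay":0,"az":0,"hand":0},{"tx":-44,"ty":-64,"tz":0,"ax":0,"ay":0,"az":0,"hand":0},{"tx":-66,"ty":-96,"tz":0,"ax":0,"ay":0,"az":0,"hand":0},{"tx":-88,"ty":-128,"tz":0,"ax":0,"ay":0,"az":0,"hand":0},{"tx":-110,"ty":-160,"tz":0,"ax":0,"ay":0,"az":0,"hand":0}]'
python3 -m creep '[{"tx":-22,"ty":-32,"tz":0,"ax":0,"ay":0,"az":0,"hand":0},{"tx":-44,"ty":-64,"tz":0,"ax":0,"ay":0,"az":0,"hand":0},{"tx":-66,"ty":-96,"tz":0,"ax":0,"ay":0,"az":0,"hand":0},{"tx":-88,"ty":-128,"tz":0,"ax":0,"ay":0,"az":0,"hand":0},{"tx":-110,"ty":-160,"tz":0,"ax":0,"ay":0,"az":0,"hand":0}]'
done
python3 -c "
from h import *
go((-15,260),(-15,178))"
```

```text
time: 0.93
eef_pos: [284.4, 375.4, 408.0]
ee_rot: [0.374, -3.119, 0.001]
ft_force: [0.4, 0.8, -0.6]
gripper_width: 0.007
grip_force: 0.0
time: 1.35
eef_pos: [429.3, 245.6, 408.1]
ee_rot: [0.373, -3.119, 0.0]
ft_force: [0.2, 1.3, 0.1]
gripper_width: -0.0
grip_force: 0.0
t 1.35 tcp [429.269 245.561 408.113] F [0.188 1.349 0.126] w -0.0004885189085606991
tip rel -211.07039500663836 266.1132334375499 263.962272245827
turn [-0.007 -0.018  0.18 ]
(-15, 260) [-195.2 -264.6    6.1]
(-15, 178) [-195.3 -264.6   88.1]
```

```bash

python3 -m creep '[{"tx":-22,"ty":-32,"tz":0,"ax":0,"ay":0,"az":0,"hand":0},{"tx":-44,"ty":-62,"tz":0,"ax":0,"ay":0,"az":0,"hand":0},{"tx":-66,"ty":-92,"tz":0,"ax":0,"ay":0,"az":0,"hand":0},{"tx":-88,"ty":-122,"tz":0,"ax":0,"ay":0,"az":0,"hand":0},{"tx":-108,"ty":-150,"tz":0,"ax":0,"ay":0,"az":0,"hand":0}]'
python3 -m creep '[{"tx":-22,"ty":-30,"tz":0,"ax":0,"ay":0,"az":0,"hand":0},{"tx":-44,"ty":-58,"tz":0,"ax":0,"ay":0,"az":0,"hand":0},{"tx":-64,"ty":-85,"tz":0,"ax":0,"ay":0,"az":0,"hand":0},{"tx":-80,"ty":-109,"tz":0,"ax":0,"ay":0,"az":0,"hand":0},{"tx":-80,"ty":-109,"tz":0,"ax":0,"ay":0,"az":0,"hand":0}]'
python3 - <<'E'
from h import *
import cv2
a=robot.snapshot("top");b=robot.snapshot("side")
a=a[50:210,200:360];b=b[60:220,250:410]
cv2.imwrite("pics/z2.png",np.hstack([cv2.resize(a,(400,400),interpolation=2),cv2.resize(b,(400,400),interpolation=2)])[:,:,::-1])
go((-15,260),(-15,178))
E
```

```text
time: 1.77
eef_pos: [570.0, 125.2, 407.8]
ee_rot: [0.372, -3.119, 0.0]
ft_force: [1.2, 0.8, 0.6]
gripper_width: -0.0
grip_force: 0.0
time: 2.18
eef_pos: [675.4, 36.1, 404.6]
ee_rot: [0.367, -3.116, 0.002]
ft_force: [0.6, -0.2, -0.5]
gripper_width: 0.002
grip_force: 0.0
t 2.2833 tcp [672.893  39.061 406.389] F [0.358 0.361 0.03 ] w 0.00012131764352277432
tip rel -22.224608409814188 264.388596430661 6.411914482914875
turn [ 0.031 -0.146  0.085]
(-15, 260) [-7.2 -6.4  4.4]
(-15, 178) [-7.4 -6.5 86.4]
```

View pics/z2.png

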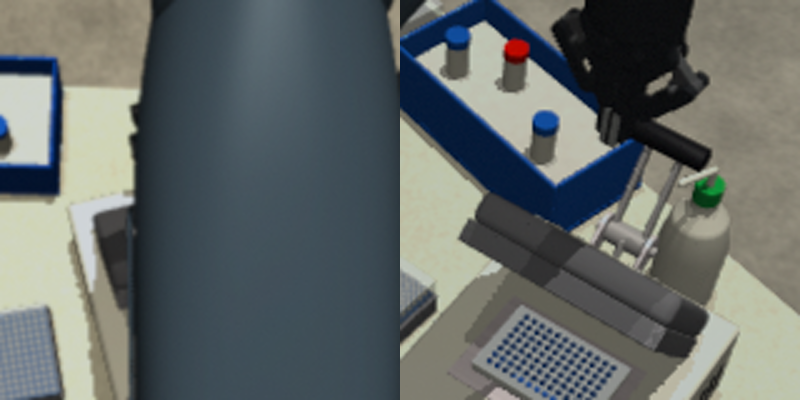

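The gripper is above the lid, with closed fingertips at about (607,130) in the side crop. The lid's front top edge runs from (490,205) to (700,310).

```bash
python3 - <<'E'
from h import *
def mid(p,lat=0):
    o,d=ray("side",(250+(p[0]-400)/2.5,60+p[1]/2.5))
    r=o+d*((H+AY*lat-o)@AY)/(d@AY)-H
    return r@AX,r@Z
for p,l in[((480,203),100),((708,318),-100),((594,258),0),((657,145),0),((628,236),0)]:print(p,l,mid(p,l))
c=C["side"]
T_=np.linalg.inv(np.array(c["pose"]))@np.array([672.9,39,384,1]);f=192/np.tan(np.radians(c["vertical_fov"]/2))
u=T_[:2]/T_[2]*f+[c["cx"],c["cy"]];print("tip in crop",400+(u[0]-250)*2.5,(u[1]-60)*2.5)
for t in(.8,.9,.95,1):print(t,lid(t,180,52,0),"grip",lid(t,83,167,0))
E
```

```text
(480, 203) 100 (np.float64(-62.697880286777256), np.float64(150.50868439320902))
(708, 318) -100 (np.float64(39.09623519896958), np.float64(37.609743804471236))
(594, 258) 0 (np.float64(-20.82622858653778), np.float64(109.37478222521179))
(657, 145) 0 (np.float64(60.57119160414224), np.float64(189.2087446917542))
(628, 236) 0 (np.float64(42.79627139581705), np.float64(80.04479371484649))
tip in crop 609.6368823065721 135.18345854933722
0.8 (np.float64(-88.10469095571457), np.float64(165.35284524796668)) grip (np.float64(61.97181030440557), np.float64(175.890576005637))
0.9 (np.float64(-71.15679498809044), np.float64(173.32256208302158)) grip (np.float64(79.22196654132458), np.float64(168.8249982002821))
0.95 (np.float64(-62.405349854451615), np.float64(176.66231151420922)) grip (np.float64(87.56069287432307), np.float64(164.6545628379866))
1 (np.float64(-53.497923846254544), np.float64(179.56049717056464)) grip (np.float64(95.6805630758631), np.float64(160.07257681903474))
```

```bash

python3 -m creep '[{"tx":-4,"ty":-3,"tz":20,"ax":0,"ay":0,"az":0,"hand":0},{"tx":-7,"ty":-6,"tz":40,"ax":0,"ay":0,"az":0,"hand":0},{"tx":-7,"ty":-6,"tz":60,"ax":0,"ay":0,"az":0,"hand":0},{"tx":-7,"ty":-6,"tz":75,"ax":0,"ay":0,"az":0,"hand":0},{"tx":-7,"ty":-6,"tz":86,"ax":0,"ay":0,"az":0,"hand":0}]'
python3 - <<'E'
from h import *
import cv2
b=robot.snapshot("side")[60:220,250:410]
cv2.imwrite("pics/z3.png",cv2.resize(b,(600,600),interpolation=2)[:,:,::-1])
go(*[lid(t,165) for t in(.95,.85,.75,.65,.5,.35,.2,.1,0)])
E
```

```text
time: 2.7
eef_pos: [678.8, 36.9, 321.3]
ee_rot: [0.375, -3.118, -0.0]
ft_force: [-1.1, -0.7, -0.1]
gripper_width: 0.002
grip_force: 0.0
t 2.75 tcp [678.511  36.962 319.652] F [ 2.155  0.102 -1.234] w 0.001132489079130619
tip rel -17.250040697940538 177.65150483117452 3.063159372234234
turn [ 0.047 -0.193  0.263]
(np.float64(-42.68010351249336), np.float64(164.46107894236863)) [25.4 -3.  13.3]
(np.float64(-58.83063800372685), np.float64(158.28039043416737)) [41.5 -2.9 19.5]
(np.float64(-74.28344784296706), np.float64(150.51821658528883)) [57.  -2.8 27.3]
(np.float64(-88.88413366232015), np.float64(141.2521144709974)) [71.5 -2.8 36.6]
(np.float64(-108.87099470449296), np.float64(124.73950708799288)) [91.5 -2.7 53.2]
(np.float64(-126.16581163213405), np.float64(105.42551929821317)) [108.7  -2.6  72.6]
(np.float64(-140.38018014246168), np.float64(83.74390162892966)) [122.8  -2.6  94.3]
(np.float64(-147.98434960523917), np.float64(68.21273034118398)) [130.4  -2.6 109.9]
(np.float64(-154.0), np.float64(52.0)) [136.3  -2.5 126.1]
```

View pics/z3.png

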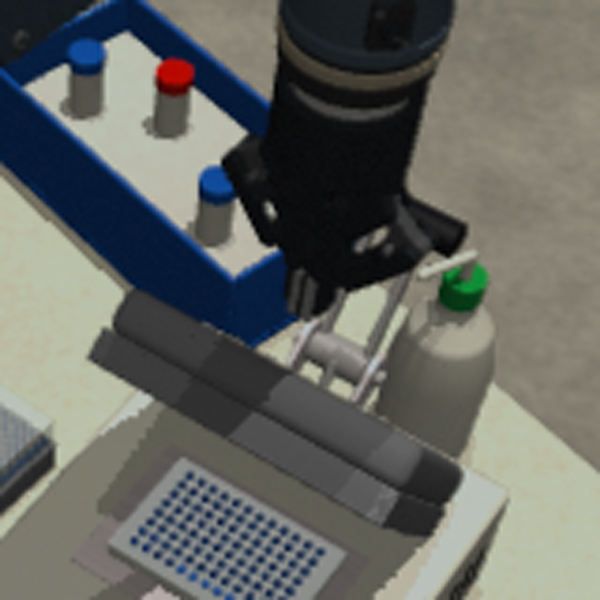

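The closed fingertips at (305,310) are behind and above the lid's upper edge, and clear of the lever bars. Next I push along the hinge arc.

```bash

python3 -m creep '[{"tx":9,"ty":-2,"tz":4,"ax":0,"ay":0,"az":0,"hand":0},{"tx":17,"ty":-3,"tz":9,"ax":0,"ay":0,"az":0,"hand":0},{"tx":25,"ty":-3,"tz":13,"ax":0,"ay":0,"az":0,"hand":0},{"tx":33,"ty":-3,"tz":16,"ax":0,"ay":0,"az":0,"hand":0},{"tx":41,"ty":-3,"tz":20,"ax":0,"ay":0,"az":0,"hand":0}]'
python3 - <<'E'
from h import *
go(*[lid(t,165) for t in(.75,.65,.5,.35,.2,.1,0)])
E
```

```text
time: 3.17
eef_pos: [641.5, 24.1, 304.1]
ee_rot: [-0.375, 3.114, -0.001]
ft_force: [5.0, -0.9, 5.2]
gripper_width: 0.001
grip_force: 3.3
t 3.1667 tcp [641.518  24.128 304.111] F [ 5.025 -0.931  5.215] w 0.0014005422493731383
tip rel -56.214478252493585 162.11145698143275 -0.8051682302052987
turn [-0.054  0.273  0.256]
(np.float64(-74.28344784296706), np.float64(150.51821658528883)) [18.1  0.9 11.5]
(np.float64(-88.88413366232015), np.float64(141.2521144709974)) [32.8  1.  20.7]
(np.float64(-108.87099470449296), np.float64(124.73950708799288)) [52.8  1.1 37.1]
(np.float64(-126.16581163213405), np.float64(105.42551929821317)) [70.2  1.2 56.4]
(np.float64(-140.38018014246168), np.float64(83.74390162892966)) [84.5  1.3 78. ]
(np.float64(-147.98434960523917), np.float64(68.21273034118398)) [92.2  1.3 93.5]
(np.float64(-154.0), np.float64(52.0)) [ 98.3   1.3 109.6]
```

```bash

python3 -m creep '[{"tx":10,"ty":0,"tz":5,"ax":0,"ay":0,"az":0,"hand":0},{"tx":20,"ty":0,"tz":11,"ax":0,"ay":0,"az":0,"hand":0},{"tx":30,"ty":0,"tz":17,"ax":0,"ay":0,"az":0,"hand":0},{"tx":40,"ty":0,"tz":25,"ax":0,"ay":0,"az":0,"hand":0},{"tx":50,"ty":0,"tz":34,"ax":0,"ay":0,"az":0,"hand":0}]'
python3 - <<'E'
from h import *
go(*[lid(t,165) for t in(.5,.35,.2,.1,0)])
E
```

```text
time: 3.58
eef_pos: [592.9, 11.7, 270.6]
ee_rot: [-0.374, 3.114, -0.003]
ft_force: [3.6, -2.4, 4.6]
gripper_width: -0.003
grip_force: 2.6
t 3.5833 tcp [592.879  11.654 270.576] F [ 3.642 -2.354  4.62 ] w -0.0027751708240015024
tip rel -106.42151216930283 128.57561773511867 -1.6103991340516117
turn [-0.133  0.297  0.236]
(np.float64(-108.87099470449296), np.float64(124.73950708799288)) [2.5 1.6 3.8]
(np.float64(-126.16581163213405), np.float64(105.42551929821317)) [19.9  1.7 23. ]
(np.float64(-140.38018014246168), np.float64(83.74390162892966)) [34.2  1.9 44.7]
(np.float64(-147.98434960523917), np.float64(68.21273034118398)) [41.9  1.9 60.1]
(np.float64(-154.0), np.float64(52.0)) [48.   2.  76.3]
```

```bash

python3 -m creep '[{"tx":9,"ty":1,"tz":9,"ax":0,"ay":0,"az":0,"hand":0},{"tx":17,"ty":1,"tz":19,"ax":0,"ay":0,"az":0,"hand":0},{"tx":25,"ty":1,"tz":30,"ax":0,"ay":0,"az":0,"hand":0},{"tx":32,"ty":1,"tz":41,"ax":0,"ay":0,"az":0,"hand":0},{"tx":37,"ty":1,"tz":52,"ax":0,"ay":0,"az":0,"hand":0}]'
python3 -m creep '[{"tx":3,"ty":0,"tz":6,"ax":0,"ay":0,"az":0,"hand":0},{"tx":6,"ty":0,"tz":12,"ax":0,"ay":0,"az":0,"hand":0},{"tx":8,"ty":0,"tz":16,"ax":0,"ay":0,"az":0,"hand":0},{"tx":8,"ty":0,"tz":19,"ax":0,"ay":0,"az":0,"hand":0}]'
python3 - <<'E'
from h import *
go(*[lid(t,165) for t in(.1,0)])
E
```

```text
time: 4.0
eef_pos: [555.7, 4.0, 217.8]
ee_rot: [-0.374, 3.116, -0.002]
ft_force: [-0.8, -1.9, 4.5]
gripper_width: 0.0
grip_force: 1.9
time: 4.33
eef_pos: [548.1, 2.0, 197.4]
ee_rot: [0.374, -3.119, -0.0]
ft_force: [-1.5, -0.3, 2.1]
gripper_width: 0.002
grip_force: 1.0
t 4.3333 tcp [548.083   2.042 197.381] F [-1.463 -0.309  2.079] w 0.0018579002830546307
tip rel -152.22376907766449 55.381231645805514 -0.5285620917687297
turn [ 0.01  -0.009  0.216]
(np.float64(-147.98434960523917), np.float64(68.21273034118398)) [ -4.2   0.5 -12.8]
(np.float64(-154.0), np.float64(52.0)) [1.8 0.5 3.4]
```

```bash

python3 -m creep '[{"tx":1,"ty":0,"tz":3,"ax":0,"ay":0,"az":0,"hand":0},{"tx":1,"ty":0,"tz":5,"ax":0,"ay":0,"az":0,"hand":0},{"tx":1,"ty":0,"tz":5,"ax":0,"ay":0,"az":0,"hand":0}]'
python3 -m creep '[{"tx":0,"ty":0,"tz":1,"ax":0,"ay":0,"az":0,"hand":0},{"tx":0,"ty":0,"tz":2,"ax":0,"ay":0,"az":0,"hand":0},{"tx":0,"ty":0,"tz":2,"ax":0,"ay":0,"az":0,"hand":0}]'
```

```text
time: 4.58
eef_pos: [547.5, 1.7, 194.0]
ee_rot: [-0.374, 3.118, 0.0]
ft_force: [-7.4, 0.3, 18.2]
gripper_width: -0.003
grip_force: 9.0
time: 4.83
eef_pos: [547.5, 1.7, 193.8]
ee_rot: [-0.373, 3.116, -0.0]
ft_force: [-13.0, 1.1, 34.6]
gripper_width: 0.001
grip_force: 17.3
```

The lid is on its stop: the fingertip height is 172 mm and the force has risen sharply. Now I lift clear and look at the lever.

```bash

python3 -m creep '[{"tx":4,"ty":0,"tz":-15,"ax":0,"ay":0,"az":0,"hand":0},{"tx":15,"ty":0,"tz":-50,"ax":0,"ay":0,"az":0,"hand":0},{"tx":15,"ty":0,"tz":-90,"ax":0,"ay":0,"az":0,"hand":0},{"tx":15,"ty":0,"tz":-130,"ax":0,"ay":0,"az":0,"hand":0},{"tx":15,"ty":0,"tz":-165,"ax":0,"ay":0,"az":0,"hand":0}]'
python3 - <<'E'
from h import *
import cv2
b=robot.snapshot("side")[60:260,230:430]
a=robot.snapshot("top")[75:275,200:400]
cv2.imwrite("pics/z4.png",np.hstack([cv2.resize(a,(400,400),interpolation=2),cv2.resize(b,(400,400),interpolation=2)])[:,:,::-1])
go((-35,215),(-35,172))
E
```

```text
time: 5.25
eef_pos: [532.8, -2.0, 357.9]
ee_rot: [-0.373, 3.118, -0.0]
ft_force: [1.4, -0.2, -1.2]
gripper_width: -0.001
grip_force: 0.0
t 5.35 tcp [534.793  -1.983 361.013] F [ 1.192 -0.743 -0.243] w 0.0008230204183222317
tip rel -166.08623093287602 219.0131994380523 -1.3475442789657859
turn [-0.119  0.498  0.192]
(-35, 215) [-131.1    0.9    5.2]
(-35, 172) [-130.7    1.    48.1]
```

View pics/z4.png

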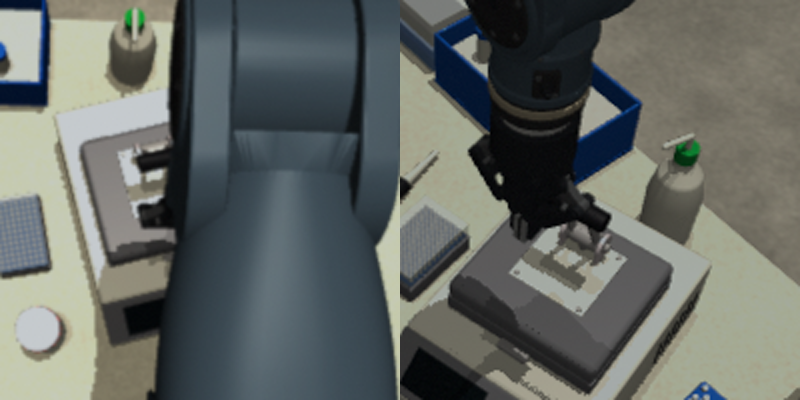

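The lid is shut flat. The lever stands up: its grip's left end is at (137,160) in the top crop and its right end at (605,217) in the side crop.

```bash
python3 - <<'E'
from h import *
for n,p in(("top",(268.5,155)),("side",(332.5,168.5))):
    r=plane(n,p,287)-H;print(n,r@AX,r@AY)
E
```

```text
top -71.08699050978022 35.906943576978954
side -68.03031253993714 -36.049333733026586
```

```bash

python3 -m creep '[{"tx":-38,"ty":0,"tz":0,"ax":0,"ay":0,"az":0,"hand":0},{"tx":-76,"ty":0,"tz":0,"ax":0,"ay":0,"az":0,"hand":0},{"tx":-114,"ty":0,"tz":0,"ax":0,"ay":0,"az":0,"hand":0},{"tx":-146,"ty":0,"tz":10,"ax":0,"ay":0,"az":0,"hand":0},{"tx":-146,"ty":0,"tz":46,"ax":0,"ay":0,"az":0,"hand":0}]'
python3 -m creep '[{"tx":3,"ty":0,"tz":0,"ax":0,"ay":0,"az":0,"hand":0},{"tx":7,"ty":0,"tz":0,"ax":0,"ay":0,"az":0,"hand":0}]'
python3 - <<'E'
from h import *
import cv2
b=robot.snapshot("side")[90:210,280:400]
cv2.imwrite("pics/z5.png",cv2.resize(b,(600,600),interpolation=2)[:,:,::-1])
go((-60,172))
E
```

```text
time: 5.77
eef_pos: [685.3, 34.2, 312.2]
ee_rot: [-0.373, 3.105, -0.001]
ft_force: [2.6, 0.0, 0.4]
gripper_width: 0.003
grip_force: 0.0
time: 5.93
eef_pos: [667.1, 30.9, 306.0]
ee_rot: [0.373, -3.112, -0.001]
ft_force: [-0.5, -0.7, 1.2]
gripper_width: -0.001
grip_force: 0.0
t 5.9833 tcp [666.772  30.569 309.264] F [0.859 1.027 1.363] w 0.0019574653051700544
tip rel -30.154934780225073 167.26392552372153 -0.421079857472784
turn [ 0.019 -0.137  0.194]
(-60, 172) [29.9  0.5 -4.7]
```

View pics/z5.png

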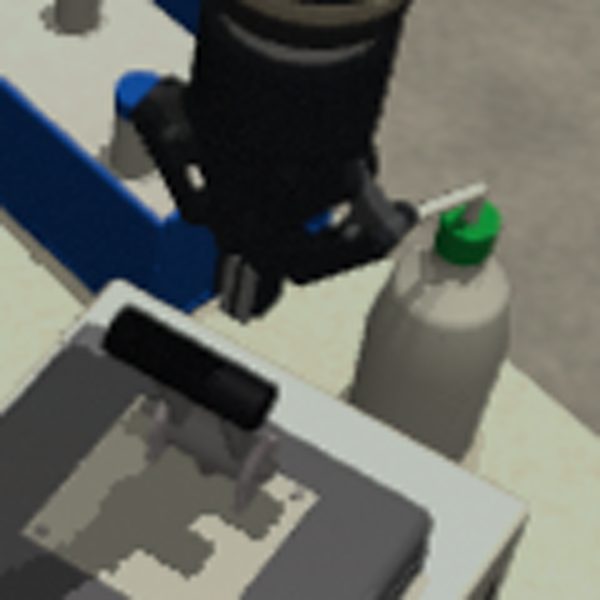

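The fingertips at (235,305) are behind the grip bar, which is centred near (190,365). I'll approach until they touch.

```bash

python3 - <<'E'
from h import *
r=plane("side",(318,163),287)-H;print(r@AX,r@AY)
E
python3 -m creep '[{"tx":4,"ty":0,"tz":-2,"ax":0,"ay":0,"az":0,"hand":0},{"tx":9,"ty":0,"tz":-3,"ax":0,"ay":0,"az":0,"hand":0},{"tx":13,"ty":0,"tz":-3,"ax":0,"ay":0,"az":0,"hand":0},{"tx":17,"ty":0,"tz":-3,"ax":0,"ay":0,"az":0,"hand":0}]'
python3 -m creep '[{"tx":4,"ty":0,"tz":0,"ax":0,"ay":0,"az":0,"hand":0},{"tx":8,"ty":0,"tz":0,"ax":0,"ay":0,"az":0,"hand":0}]'
python3 -c "
from h import *
go()"
```

```text
-74.99450910907943 -4.030871431809952
time: 6.32
eef_pos: [651.1, 26.5, 314.4]
ee_rot: [-0.373, 3.116, -0.0]
ft_force: [0.0, -0.3, -0.1]
gripper_width: -0.003
grip_force: 0.0
time: 6.48
eef_pos: [643.3, 24.7, 313.0]
ee_rot: [-0.373, 3.118, -0.0]
ft_force: [0.9, 0.5, 1.0]
gripper_width: -0.0
grip_force: 0.5
t 6.4833 tcp [643.318  24.683 312.978] F [0.92  0.536 0.988] w -0.00013656858480920643
tip rel -54.334872047974955 170.97780961535614 -0.6846357165112555
turn [-0.014  0.052  0.185]
```

```bash

python3 -m creep '[{"tx":8,"ty":0,"tz":2,"ax":0,"ay":0,"az":0,"hand":0},{"tx":16,"ty":0,"tz":6,"ax":0,"ay":0,"az":0,"hand":0},{"tx":23,"ty":0,"tz":10,"ax":0,"ay":0,"az":0,"hand":0},{"tx":31,"ty":0,"tz":14,"ax":0,"ay":0,"az":0,"hand":0}]'
python3 -c "
from h import *
go()"
```

```text
time: 6.82
eef_pos: [614.1, 17.3, 298.9]
ee_rot: [-0.373, 3.117, -0.001]
ft_force: [4.4, 0.8, 1.5]
gripper_width: 0.001
grip_force: 1.8
t 6.8167 tcp [614.081  17.273 298.918] F [4.443 0.804 1.476] w 0.0009170848570033777
tip rel -84.49376765043924 156.9175895597457 -1.0832982480687587
turn [-0.059  0.153  0.187]
```

```bash

python3 -m creep '[{"tx":7,"ty":0,"tz":5,"ax":0,"ay":0,"az":0,"hand":0},{"tx":14,"ty":0,"tz":10,"ax":0,"ay":0,"az":0,"hand":0},{"tx":20,"ty":0,"tz":17,"ax":0,"ay":0,"az":0,"hand":0},{"tx":26,"ty":0,"tz":24,"ax":0,"ay":0,"az":0,"hand":0}]'
python3 -c "
from h import *
go()"
```

```text
time: 7.15
eef_pos: [588.7, 11.1, 274.9]
ee_rot: [-0.373, 3.117, -0.001]
ft_force: [3.4, -0.1, 1.0]
gripper_width: 0.004
grip_force: 1.2
t 7.15 tcp [588.716  11.082 274.891] F [ 3.4   -0.108  0.997] w 0.003720333358247294
tip rel -110.60259088737924 132.8906089100778 -1.1979726375535864
turn [-0.06   0.147  0.182]
```

```bash

python3 -m creep '[{"tx":6,"ty":0,"tz":9,"ax":0,"ay":0,"az":0,"hand":0},{"tx":11,"ty":0,"tz":18,"ax":0,"ay":0,"az":0,"hand":0},{"tx":15,"ty":0,"tz":27,"ax":0,"ay":0,"az":0,"hand":0}]'
python3 -c "
from h import *
go()"
```

```text
time: 7.4
eef_pos: [573.2, 7.7, 247.2]
ee_rot: [-0.373, 3.119, -0.0]
ft_force: [-0.4, 0.3, 1.0]
gripper_width: 0.003
grip_force: 0.0
t 7.4 tcp [573.229   7.681 247.195] F [-0.35   0.326  0.957] w 0.002500677772600568
tip rel -126.4560924946913 105.19547943184625 -0.8997557719478176
turn [-0.011  0.022  0.186]
```

```bash

python3 - <<'E'
from h import *
import cv2
b=robot.snapshot("side")[110:230,260:380]
cv2.imwrite("pics/z6.png",cv2.resize(b,(600,600),interpolation=2)[:,:,::-1])
E
```

```text
(no output)
```

View pics/z6.png

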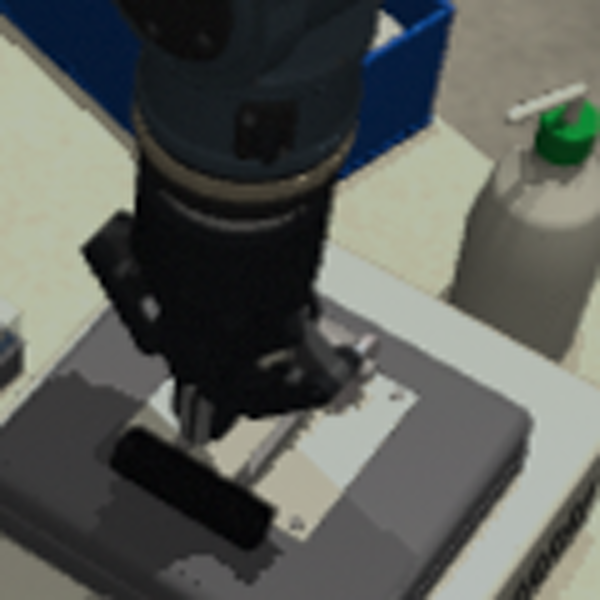

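The lever appears flat, with the bar at (190,490) lying low over the lid. I'll confirm with a light press on top of the bar and then retreat.

```bash

python3 -m creep '[{"tx":6,"ty":0,"tz":0,"ax":0,"ay":0,"az":0,"hand":0},{"tx":11,"ty":0,"tz":5,"ax":0,"ay":0,"az":0,"hand":0},{"tx":11,"ty":0,"tz":12,"ax":0,"ay":0,"az":0,"hand":0},{"tx":11,"ty":0,"tz":19,"ax":0,"ay":0,"az":0,"hand":0},{"tx":11,"ty":0,"tz":19,"ax":0,"ay":0,"az":0,"hand":0}]'
python3 -c "
from h import *
go()"
```

```text
time: 7.87
eef_pos: [563.2, 5.2, 227.6]
ee_rot: [-0.373, 3.119, -0.0]
ft_force: [1.1, -0.1, 0.6]
gripper_width: 0.003
grip_force: 0.0
t 7.8667 tcp [563.21    5.225 227.605] F [ 1.055 -0.065  0.56 ] w 0.0026901970673461587
tip rel -136.77178193901776 85.60469530140134 -0.9551621851260476
turn [-0.01 -0.    0.19]
```

```bash

python3 -m creep '[{"tx":0,"ty":0,"tz":2,"ax":0,"ay":0,"az":0,"hand":0},{"tx":0,"ty":0,"tz":4,"ax":0,"ay":0,"az":0,"hand":0},{"tx":0,"ty":0,"tz":4,"ax":0,"ay":0,"az":0,"hand":0}]'
python3 -m creep '[{"tx":0,"ty":0,"tz":-20,"ax":0,"ay":0,"az":0,"hand":0},{"tx":0,"ty":0,"tz":-60,"ax":0,"ay":0,"az":0,"hand":0},{"tx":0,"ty":0,"tz":-100,"ax":0,"ay":0,"az":0,"hand":0},{"tx":20,"ty":0,"tz":-140,"ax":0,"ay":0,"az":0,"hand":0},{"tx":40,"ty":0,"tz":-170,"ax":0,"ay":0,"az":0,"hand":0}]'
python3 -m creep '[{"tx":30,"ty":20,"tz":0,"ax":0,"ay":0,"az":0,"hand":0},{"tx":60,"ty":45,"tz":0,"ax":0,"ay":0,"az":0,"hand":0},{"tx":90,"ty":70,"tz":0,"ax":0,"ay":0,"az":0,"hand":0},{"tx":120,"ty":95,"tz":0,"ax":0,"ay":0,"az":0,"hand":0},{"tx":120,"ty":95,"tz":0,"ax":0,"ay":0,"az":0,"hand":0}]'
python3 - <<'E'
from h import *
import cv2
b=robot.snapshot("side")[90:330,200:440]
cv2.imwrite("pics/z7.png",cv2.resize(b,(600,600),interpolation=2)[:,:,::-1])
E
```

```text
time: 8.12
eef_pos: [563.4, 5.2, 226.8]
ee_rot: [-0.373, 3.116, -0.001]
ft_force: [-6.7, -0.2, 23.2]
gripper_width: -0.001
grip_force: 11.0
time: 8.53
eef_pos: [524.7, -4.0, 395.8]
ee_rot: [-0.374, 3.119, -0.0]
ft_force: [0.8, -1.1, 0.4]
gripper_width: 0.0
grip_force: 0.0
time: 8.95
eef_pos: [380.2, 61.2, 395.3]
ee_rot: [-0.376, 3.119, 0.001]
ft_force: [1.0, 0.4, 1.2]
gripper_width: -0.001
grip_force: 0.0
```

View pics/z7.png

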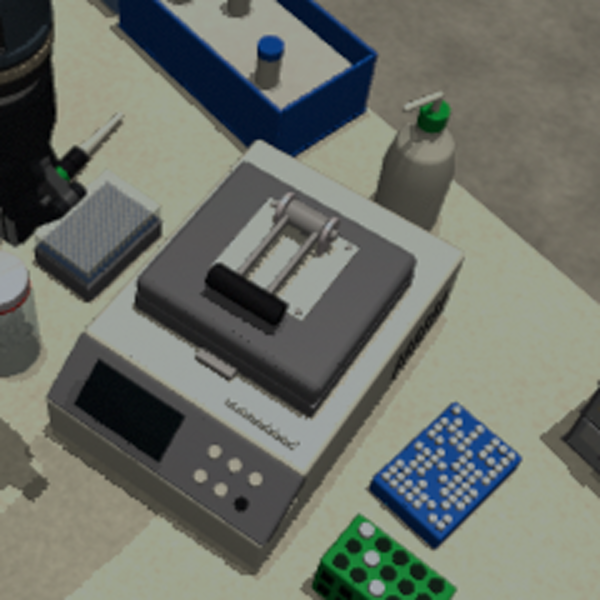

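The lid is shut, the lever lies flat with its bar at (247,292), and the arm is clear of everything. I'm handing the job in.

```bash
python3 -c "
from bench import robot
print(robot.close_job())"
```

```text
the job is handed in; nothing more can be done
None
```

The lid is pushed shut and the lever is locked flat; the job went in at about 9 s with the arm clear and nothing else seen to have moved, though the hand-in returned no verdict.

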